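# Close the powder cell and hold it in the photometer's corner for a reading

## Task

Close the powder cell in its filling stand: turn the lock collar on top clockwise (seen from above) until it stops with its lug at the locked mark. Then lift the cell out, keep it upright, set it on the photometer's stage and press it, firmly but without ramming it, into the corner so that its window face lies flush against the port face and its side against the side stop at once. Finish still holding it pressed there with the gripper for the reading, and leave the glassware, the bottle and the spatula alone.

Things in the scene. Friction and masses are not known exactly. Their poses are not given: they have to be found in the camera images.
- cell: powder cell: loose bare aluminium block 60 (x) x 56 (y) x 50 (z) mm, about 0.37 kg, starting in the stand's pocket, axes along the stand's. Origin: centre of its underside; z up, +x out of the face with the round glass window (centre 22 mm up), +y out of the side that goes to the side stop. Can be gripped across y. The lock collar on its top reaches 70 mm above the underside.
- collar (a joint): angle of the captive lock collar, rad, growing clockwise from above: 0 open, 1.4 hard stop = locked; starts at 0.1 to 0.6, friction 0.06 N m. A knurled steel ring, 44 mm diameter, 20 mm high (50 to 70 mm above the cell's underside), on the cell's centre axis.
- lug (a point): tip of the collar's index lug, 30 mm from the axis, 57 mm above the cell's underside; the lug is 9 mm wide, 9 mm high, sticks out 8 mm. It points (1.4 - collar angle) rad anticlockwise of the cell's +x; locked, it points straight to the window face, between two short engraved lines on the block.
- window (a point): centre of the glass window in the cell's +x face, 30 mm from the cell's centre and 22 mm up
- stand: the filling stand: a grey plastic block 110 x 110 x 24 mm fixed to the bench, with a pocket 63 (x) x 59 (y) mm, 8 mm deep, in which the cell stands; origin at the centre of its underside, pocket floor 16 mm up. The pocket keeps the cell from turning.
- meter: bench photometer, fixed; origin on the bench right below the centre of the seated cell, axes parallel to the seated cell's. Its level aluminium stage is 30 mm above the bench, x from -100 to +30 mm, y from -84 to +64 mm in this frame. The port face closes it at x = +30 mm, the side stop at y = +28 mm. Behind the port face (x = 70 to 202 mm) the housing is 104 mm high.
- port_face: first fence, part of the photometer: vertical dark metal face at the stage's +x end, holding the round measuring port; 150 mm wide, 40 mm thick, its top 40 mm above the stage (70 mm above the bench); origin in the face at bench height below the port; it looks to the meter's -x
- side_stop: second fence, part of the photometer: low steel bar on the stage, 90 mm long, 14 mm thick, 12 mm high above the stage, from x = -63 to +27 mm in the meter's frame; origin at stage height in the middle of its working face, which looks to the meter's -y
- port (a point): centre of the measuring port in the port face, 22 mm above the stage; the cell's window centre comes to this point when the cell is seated
- flask: bystander: stoppered conical flask, 68 mm wide, 118 mm high, origin at its foot; leave alone
- reagent: bystander: brown reagent bottle, 64 mm wide, 125 mm high, origin at its foot; leave alone
- dish: bystander: covered glass dish, 92 mm wide, 18 mm high, origin at its foot; leave alone
- spatula: bystander: steel lab spatula, 158 mm long, 8 mm thick, lying along its x axis, origin near its middle; leave alone

How it is judged (in metres and radians):
On the way:
1. the collar is turned to its locked mark while the cell stands in the filling stand (value of joint collar above 1.3 rad and horizontal distance between cell and stand below 0.01 m and z of cell in the frame of stand below 0.022 m), for 0.2 s.
At the end, for the whole second after the job is handed in: Collar within 0.1 rad of its locked stop; cell on the stage (3 mm), upright and square to the fences (0.045 rad), window centre within 4 mm of the port, pressing on the port face and on the side stop with over 1.5 N each, fingers still on the cell, at rest (value of joint collar above 1.3 rad and contact force between cell and port_face above 1.5 N and contact force between cell and side_stop above 1.5 N and contact force between the fingers and cell above 1.5 N and distance between window and port below 0.004 m and z of cell in the frame of meter below 0.033 m and angle between the x axis of cell and the x axis of meter, either way round below 0.045 rad and angle between cell's own z axis and vertical below 0.045 rad and linear speed of cell below 0.01 m/s); the arm keeps its last pose, push and grip.
It fails at once if the cell is tipped over (more than 0.4 rad) (angle between cell's own z axis and vertical above 0.4 rad).
It fails at once if the cell is rammed against a fence (more than 80 N) (contact force between cell and port_face above 80 N or contact force between cell and side_stop above 80 N).
It fails at once if a bystander is disturbed (moved more than 25 mm) (distance of any of flask, reagent, dish, spatula from where it was at the start of the episode above 0.025 m).
It also fails if it takes over 67 s, if anything falls off the work surface, if the arm or the gripper's body presses on something with over 40 N, if the wrist force passes 120 N, or if a joint passes its speed limit or range.

## Robot

A 6-joint arm with a two-finger parallel gripper is mounted at the origin on the work surface. World frame = base frame: x ahead of the robot, y to its left, z up, the work surface at z = 0. Lengths are in mm, angles in rad, forces in N, time in s.
With the tool pointing down it reaches from about 275 to 1000 mm from the base axis. Payload 8.4 kg.
Tool frame: the origin (TCP) lies midway between the tips of the shut fingers; the grasp point (between the pads) lies 19 mm behind it; z points along the fingers, y is the direction in which the jaws open and shut (so a half turn about z gives the same grasp; the last joint's range is limited). The gripper opens to 85 mm and grips with 20 to 120 N. Pads are 22 mm wide; open, the fingers measure 114 mm over their backs; the gripper's body (76 mm by 85 mm) begins 54 mm behind the grasp point. The pads swing forward as they close: fully open they stand 13 mm farther back than shut.
Start: joints at [1.276, 0.353, 1.633, -0, 1.155, -0.002], TCP at [180.395, 598.403, 231.281] pointing down, gripper open.
Joint ranges: [-2.63, 2.63], [-0.92, 2.1], [0.06, 2.66], [-1.3, 4.44], [0, 2.69], [-3.02, 3.02]. Speed limits (rad/s): [2.22, 2.22, 2.79, 3.14, 3.14, 3.14].

## Interface

Orientations are given as [roll, pitch, yaw] about the fixed x, y, z axes, in that order (R = Rz(yaw) Ry(pitch) Rx(roll)).
In Python, from rig import * gives the robot as it stands.
- The arm moves only by the tool play_rows, never from a script. Its argument "moves" is a list of rows, each a list of 3 entries, a list of its own where there are three numbers: the shift along the tool's x, y, z in m, then the turn, a rotation vector about the tool's x, y, z in rad, then the opening in per cent of the stroke, from 0 (shut) to 100 (fully open). In form: [[[x, y, z], [rx, ry, rz], fingers], ...]. A call has 1 to 20 rows; each row shifts and turns the commanded pose from where the row before left it, along the tool's axes as they then stand; what a row does not reach is not made up. A row lasts 1/10 s, in which the tool goes at most 50 mm and 8.59 degrees, less where a joint would pass 70% of its speed; a pose out of reach is approached as far as the arm can. A call is refused whole if a number of a shift passes 0.05 or a number of a turn 0.15, either way. A call with a gripper value outside its range is refused whole. The fingers move at their own pace and stop on an object; "squeeze" is the grip in N (left out, the last holds). Time passes only in rows, so rows that do not move let the fingers close. It gives the time, the measured TCP pose, the force and the opening at its end, in the units of the state.
- sense(): the state, without advancing time (a new reading comes with each control period).
- grab_frame(name): name is "scene" or "top" or "wrist"; returns a dict with "pixels" (420x560x3 uint8, red, green, blue), "intrinsics" (3x3 intrinsics, pixels), "R" (3x3) and "t" (3): a world point X has camera coordinates R X + t. Camera axes: x right, y down, z forward; pixel columns grow to the right and rows downward; lengths in mm; the calibration is good to about 2 mm. The wrist camera is an equidistant fisheye: a pixel r from the principal point sees the ray r / f radians off the axis. A picture is of the moment at which its call begins. There is no depth.
- sign_off(): hands the job in, once; it reports no verdict.
The state is a dict: "clock": time; "qpos": joint angles; "qvel": joint speeds; "joint_efforts": joint torques, N m; "eef_pos": TCP position; "tcp_rot": TCP orientation; "contact_force": force on the tool from outside, world axes, zero at the start; "wrist_torque": the same for the moment, N m; "opening": opening from 0.0 (shut) to 1.0 (fully open).
Only numpy, scipy, OpenCV 4.12 (cv2) and the standard library are available. Lean on these libraries where they do the work, as an engineer would, in place of code of your own. Each camera call takes 0.05 s, during which the arm holds its last target. There are 200 camera calls.

## Working session

There is one attempt and no reset: what is moved stays moved. The work goes in short steps, Python scripts to look and compute and a tool call to move; the robot and the scene stay as the last step left them, time stands still between calls to the robot, and variables do not carry over. Pictures are saved under pics/ and viewed, about 8 in all and at most 12, crops included, and the job is handed in when it is done.

Besides the shell and the picture viewer there is one more tool, called after ">>>" by a JSON object that holds its "fn" and its "kwargs". play_rows: Moves the arm, as the interface text tells. Its arguments: {"type":"object","properties":{"moves":{"type":"array"},"squeeze":{"type":"number"}},"required":["moves"]}

```bash
mkdir -p pics; ls
python3 - <<'E'
from rig import *
import cv2,pickle
s=sense();print({k:s[k] for k in('clock','eef_pos','tcp_rot','contact_force','opening')})
for n in("scene","top"):
    f=grab_frame(n);pickle.dump(f,open(f'pics/{n}0.pkl','wb'))
    cv2.imwrite(f'pics/{n}0.png',cv2.resize(f["pixels"][:,:,::-1],None,fx=800/560,fy=800/560,interpolation=cv2.INTER_CUBIC))
    print(n,f["intrinsics"],f["R"],f["t"])
E
```

```text
pics
{'clock': 0.0, 'eef_pos': array([180.25728395, 597.93471559, 230.5523472 ]), 'tcp_rot': array([-3.14018872e+00,  2.12706798e-05,  2.84877850e+00]), 'contact_force': array([ 0.57043746, -0.47390445, -0.26499563]), 'opening': 0.9987721134737965}
scene [[431.2204192    0.         286.96777866]
 [  0.         431.2204192  207.45122185]
 [  0.           0.           1.        ]] [[-0.86660367  0.49894268 -0.00736835]
 [ 0.2829456   0.47917248 -0.83086432]
 [-0.41102296 -0.72211491 -0.55642627]] [ 455.08614947  -71.43653331 1085.53888758]
top [[449.15978655   0.         282.26616092]
 [  0.         449.15978655 203.7888655 ]
 [  0.           0.           1.        ]] [[ 0.0240318  -0.99967818  0.00812422]
 [-0.98956835 -0.02494187 -0.14188863]
 [ 0.1420456  -0.00462963 -0.98984929]] [ -16.17764343  525.69425828 1079.38929778]
```

View pics/top0.png

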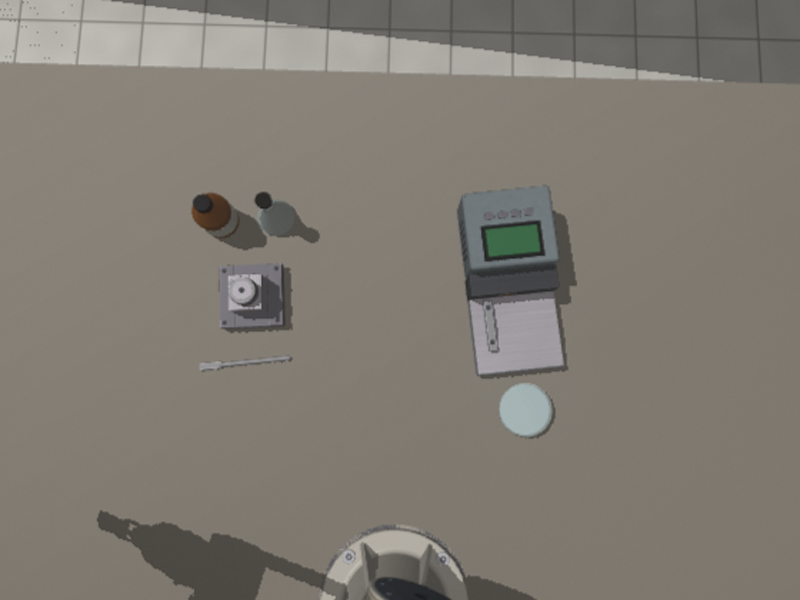

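View pics/scene0.png

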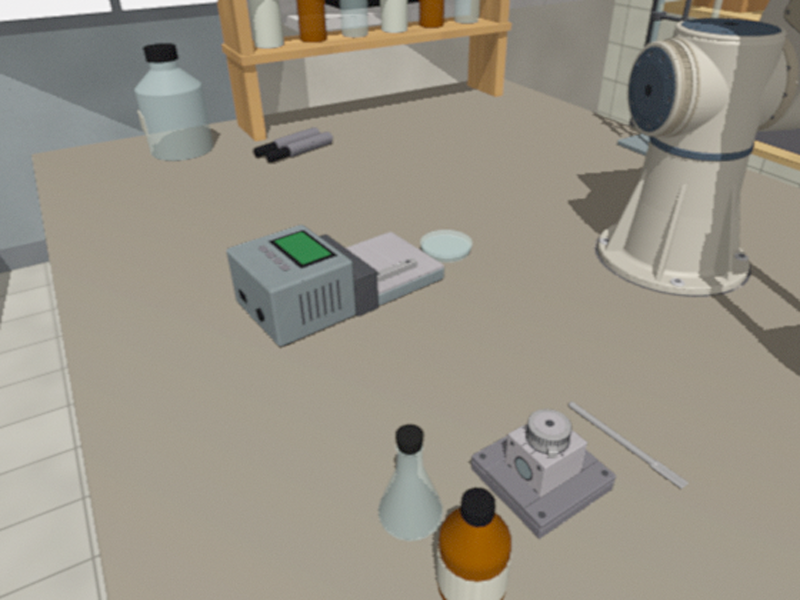

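```bash
cat > h.py <<'E'
import numpy as np,cv2,pickle
def proj(f,X):
    return (lambda c:(f["intrinsics"]@(c/c[2]))[:2])(f["R"]@np.asarray(X,float)+f["t"])
def crop(f,c,r,w,h,z):
    return cv2.resize(f["pixels"][r:r+h,c:c+w,::-1],(int(w*z),int(h*z)),interpolation=cv2.INTER_CUBIC)
E
python3 - <<'E'
from h import *
t=pickle.load(open('pics/top0.pkl','rb'));s=pickle.load(open('pics/scene0.pkl','rb'))
a=crop(t,140,178,80,60,5);b=crop(t,310,186,104,78,400/104)[:300];c=crop(s,325,275,120,90,400/120)[:300];d=crop(s,155,145,160,120,2.5)
b=cv2.resize(b,(400,300));c=cv2.resize(c,(400,300))
cv2.imwrite('pics/m.png',np.vstack([np.hstack([a,b]),np.hstack([c,d])]))
E
```

```text
(no output)
```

View pics/m.png

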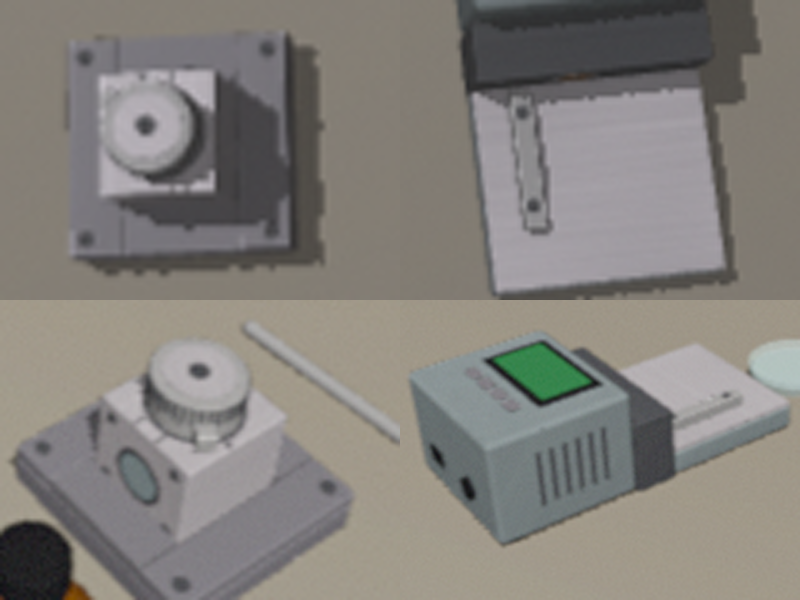

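Run:
```python
from h import *
from scipy.optimize import least_squares
t=pickle.load(open('pics/top0.pkl','rb'));s=pickle.load(open('pics/scene0.pkl','rb'))
A=lambda u,v:(t,140+u/5,178+v/5)
z=400/104
B=lambda u,v:(t,310+u/z,186+v/z)
C=lambda u,v:(s,325+u*.3,275+v*.3)
D=lambda u,v:(s,155+u/2.5,145+v/2.5)
S=[((55,55,24),A(69,41)),((55,-55,24),A(288,33)),((-55,-55,24),A(290,247)),((-55,55,24),A(70,256)),
((30,28,66),A(100,71)),((30,-28,66),A(215,70)),((-30,-28,66),A(213,191)),((-30,28,66),A(101,195)),((0,0,86),A(146,125)),
((30,-28,66),C(102,93)),((-30,28,66),C(283,115)),((30,0,38),C(138,174)),((0,0,86),C(199,71)),
((55,-55,24),C(14,158)),((-55,55,24),C(351,191))]
M=[((-100,64,30),B(97,292)),((-100,-84,30),B(325,268)),((27,28,42),B(134,97)),((27,42,42),B(112,98)),((-63,28,42),B(149,230)),((-63,42,42),B(126,231)),
((30,75,70),B(72,91)),((30,-75,70),B(306,68)),((-100,64,30),D(390,105)),((-100,-84,30),D(297,45))]
def fit(P,x0):
    def r(p):
        c,si=np.cos(p[2]),np.sin(p[2]);o=[]
        for X,(f,u,v) in P:
            o+=list(proj(f,[p[0]+c*X[0]-si*X[1],p[1]+si*X[0]+c*X[1],X[2]])-[u,v])
        return np.array(o)
    q=least_squares(r,x0,loss='soft_l1',x_scale=[10,10,.1]);print(q.x,np.round(r(q.x).reshape(-1,2),1).tolist());return q.x
ps=fit(S,[500,250,0]);fit(M,[500,-200,.1])
# lug
for a in np.arange(0.1,.61,.1):
    w=1.4-a+ps[2];print(a,(proj(s,[ps[0]+30*np.cos(w),ps[1]+30*np.sin(w),73])-[325,275])/.3)
```

```text
[5.13718422e+02 2.66207418e+02 6.98902631e-02] [[-1.1, -0.1], [-1.3, -0.4], [-0.8, 0.1], [-1.1, 0.3], [-0.9, 0.4], [-0.8, -0.4], [0.0, -0.1], [-0.9, 0.2], [-0.4, 0.2], [-1.3, -0.5], [0.2, -1.0], [-1.1, -0.2], [-1.1, -0.5], [-0.3, -5.0], [0.5, -0.4]]
[ 4.90329326e+02 -1.89236364e+02  1.09939605e-01] [[-0.2, 0.8], [0.2, 1.8], [0.0, -1.4], [0.1, -1.2], [-0.0, 0.4], [0.3, 0.6], [-1.7, -0.9], [-0.8, -0.1], [-1.0, -2.3], [0.2, -1.8]]
0.1 [226.05542203 139.17037787]
0.2 [219.70270876 140.64112375]
0.30000000000000004 [213.04888029 141.59187884]
0.4 [206.16779774 142.01096148]
0.5 [199.13634019 141.8932512 ]
0.6 [192.03328114 141.24028242]
```

>>> {"fn": "play_rows", "kwargs": {"moves": [[[0, 0, 0], [0, 0, 0.148], 100], [[0, 0, 0], [0, 0, 0.148], 100], [[0, 0, 0], [0, 0, 0.148], 100], [[0, 0, 0], [0, 0, 0.148], 100], [[0, 0, 0], [0, 0, 0.148], 100], [[0, 0, 0], [0, 0, 0.148], 100], [[0, 0, 0], [0, 0, 0.148], 100], [[0, 0, 0], [0, 0, 0.148], 100], [[0, 0, 0], [0, 0, 0.148], 100], [[0, 0, 0], [0, 0, 0.148], 100], [[0, 0, 0], [0, 0, 0.148], 100], [[0, 0, 0], [0, 0, 0.148], 100]]}}

```text
clock: 1.3
eef_pos: [180.3, 598.2, 230.9]
tcp_rot: [3.141, 0.001, 1.067]
contact_force: [-0.7, -0.9, -0.7]
opening: 1.002
```

>>> {"fn": "play_rows", "kwargs": {"moves": [[[-0.011, 0.0377, 0], [0, 0, 0], 100], [[-0.011, 0.0377, 0], [0, 0, 0], 100], [[-0.011, 0.0377, 0], [0, 0, 0], 100], [[-0.011, 0.0377, 0], [0, 0, 0], 100], [[-0.011, 0.0377, 0], [0, 0, 0], 100], [[-0.011, 0.0377, 0], [0, 0, 0], 100], [[-0.011, 0.0377, 0], [0, 0, 0], 100], [[-0.011, 0.0377, 0], [0, 0, 0], 100], [[-0.011, 0.0377, 0], [0, 0, 0], 100], [[-0.011, 0.0377, 0], [0, 0, 0], 100], [[-0.011, 0.0377, 0], [0, 0, 0], 100], [[-0.011, 0.0377, 0], [0, 0, 0], 100], [[0, 0, 0], [0, 0, 0], 100], [[0, 0, 0], [0, 0, 0], 100]]}}

```text
clock: 2.7
eef_pos: [514.8, 265.7, 230.8]
tcp_rot: [-3.141, 0.001, 1.071]
contact_force: [-0.4, -0.4, 0.8]
opening: 1.002
```

Run:
```python
from rig import *
from h import *
s=sense();print({k:s[k] for k in('clock','qpos','eef_pos','tcp_rot','contact_force')})
f=grab_frame("wrist");pickle.dump(f,open('pics/w1.pkl','wb'))
print(f["intrinsics"],f["R"],f["t"])
cv2.imwrite('pics/w1.png',crop(f,0,0,560,420,800/560))
t=pickle.load(open('pics/top0.pkl','rb'))
def ray(u,v,z):
    d=t["R"].T@np.linalg.inv(t["intrinsics"])@[u,v,1];c=-t["R"].T@t["t"];return (c+d*(z-c[2])/d[2]).round()
for n,u,v,z in(("flask stop",263,200,118),("bottle cap",202,203,125),("dish",526,410,18),("spat",200,367,4),("spat",289,358,4)):print(n,ray(u*.7,v*.7,z))
```

```text
{'clock': 2.7, 'qpos': array([4.73678845e-01, 2.83481814e-01, 1.73305423e+00, 3.43496180e-04,
       1.12602511e+00, 9.73574297e-01]), 'eef_pos': array([514.82673102, 265.7065622 , 230.83644066]), 'tcp_rot': array([-3.14079172e+00,  6.26583868e-04,  1.07075319e+00]), 'contact_force': array([-0.38384866, -0.41440788,  0.82458064])}
[[325.1922621    0.         276.38026087]
 [  0.         325.1922621  208.46239881]
 [  0.           0.           1.        ]] [[ 0.87732861 -0.47988737 -0.00162244]
 [-0.45660193 -0.83578911  0.30491185]
 [-0.14767936 -0.26676708 -0.95237919]] [-324.3263409   416.84621742  526.934989  ]
flask stop [660. 231. 118.]
bottle cap [650. 329. 125.]
dish [ 327. -220.   18.]
spat [387. 351.   4.]
spat [406. 195.   4.]
```

View pics/w1.png

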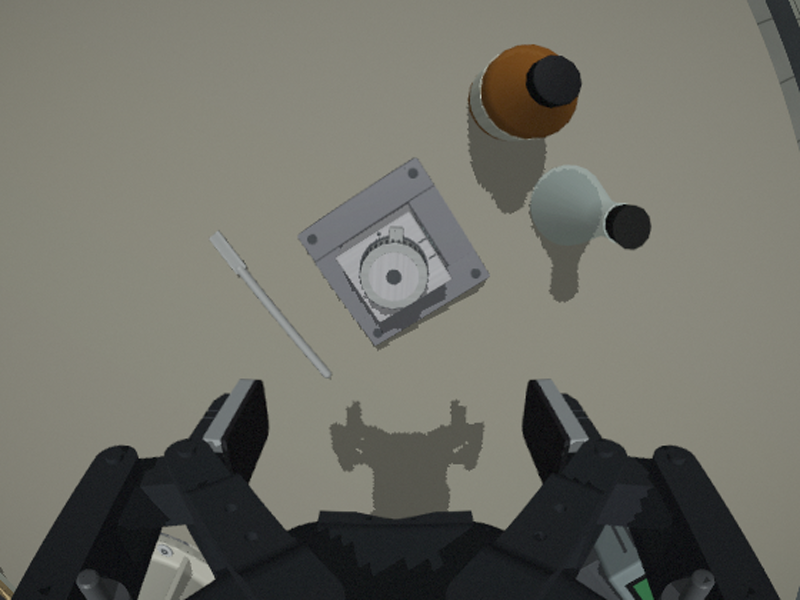

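```bash
cat >> h.py <<'E'
def wproj(f,X):
    c=f["R"]@np.asarray(X,float)+f["t"];r=np.hypot(c[0],c[1]);K=f["intrinsics"]
    return K[:2,2]+K[0,0]*np.arctan2(r,c[2])/r*c[:2]
def wfit(f,P,x0,**k):
    from scipy.optimize import least_squares
    def r(p):
        c,s=np.cos(p[2]),np.sin(p[2])
        return np.concatenate([wproj(f,[p[0]+c*X[0]-s*X[1],p[1]+s*X[0]+c*X[1],X[2]])-np.array(u) for X,u in P])
    q=least_squares(r,x0,loss='soft_l1',x_scale=[10,10,.1]);print(q.x,r(q.x).reshape(-1,2).round(1).tolist());return q.x
E
python3 - <<'E'
from h import *
f=pickle.load(open('pics/w1.pkl','rb'))
A=lambda u,v:(u*.7,v*.7)
p=wfit(f,[((-55,55,24),A(299,236)),((55,55,24),A(415,158)),((55,-55,24),A(489,275)),((-55,-55,24),A(378,348)),((-30,28,66),A(337,260)),((30,28,66),A(411,206)),((30,-28,66),A(451,279)),((0,0,86),A(394,277))],[514,266,.07])
for a in np.arange(.1,.61,.1):
    w=1.4-a+p[2];print(round(a,1),wproj(f,[p[0]+30*np.cos(w),p[1]+30*np.sin(w),77.5])/.7)
E
```

```text
[5.14929940e+02 2.64940572e+02 8.61305235e-02] [[-1.5, 0.8], [0.6, -1.1], [1.8, 0.3], [-1.1, -0.9], [-0.8, -0.1], [-1.1, 3.6], [1.9, -0.2], [0.7, -0.1]]
0.1 [380.65501768 230.8247678 ]
0.2 [385.12995135 229.61459463]
0.3 [389.71243196 228.85377805]
0.4 [394.35308454 228.55118255]
0.5 [399.00175899 228.71035153]
0.6 [403.60819508 229.3294484 ]
```

>>> {"fn": "play_rows", "kwargs": {"moves": [[[0, 0, 0.02], [0, 0, 0], 100], [[0, 0, 0.02], [0, 0, 0], 100], [[0, 0, 0.02], [0, 0, 0], 100], [[0, 0, 0.02], [0, 0, 0], 100], [[0, 0, 0.02], [0, 0, 0], 100], [[0, 0, 0.02], [0, 0, 0], 100], [[0, 0, 0.015], [0, 0, 0], 100], [[0, 0, 0.015], [0, 0, 0], 100], [[0, 0, 0.01], [0, 0, 0], 100], [[0, 0, 0.002], [0, 0, 0], 100], [[0, 0, 0], [0, 0, 0], 100], [[0, 0, 0], [0, 0, 0], 0], [[0, 0, 0], [0, 0, 0], 0], [[0, 0, 0], [0, 0, 0], 0], [[0, 0, 0], [0, 0, 0], 0], [[0, 0, 0], [0, 0, 0], 0], [[0, 0, 0], [0, 0, 0], 0], [[0, 0, 0], [0, 0, 0], 0]], "squeeze": 25}}

```text
clock: 4.55
eef_pos: [515.1, 266.4, 69.9]
tcp_rot: [3.141, -0.001, 1.073]
contact_force: [-1.6, -1.1, 5.6]
opening: 0.506
```

>>> {"fn": "play_rows", "kwargs": {"moves": [[[0, 0, 0], [0, 0, 0.08], 0], [[0, 0, 0], [0, 0, 0.08], 0], [[0, 0, 0], [0, 0, 0.08], 0], [[0, 0, 0], [0, 0, 0.08], 0], [[0, 0, 0], [0, 0, 0.08], 0], [[0, 0, 0], [0, 0, 0.08], 0], [[0, 0, 0], [0, 0, 0.08], 0], [[0, 0, 0], [0, 0, 0.08], 0], [[0, 0, 0], [0, 0, 0.08], 0], [[0, 0, 0], [0, 0, 0.08], 0], [[0, 0, 0], [0, 0, 0], 0]]}}

```text
clock: 5.65
eef_pos: [515.1, 266.3, 69.9]
tcp_rot: [3.142, -0.001, 0.27]
contact_force: [-1.3, -1.3, 6.2]
opening: 0.503
```

Run:
```python
from rig import *
s=sense();print({k:s[k] for k in('clock','eef_pos','tcp_rot','contact_force','wrist_torque','opening')})
```

```text
{'clock': 5.65, 'eef_pos': array([515.06196035, 266.33596315,  69.87186081]), 'tcp_rot': array([ 3.14152608e+00, -6.13224994e-04,  2.70054447e-01]), 'contact_force': array([-1.29953204, -1.32709533,  6.24204623]), 'wrist_torque': array([-0.34624446,  0.1604176 , -0.07922155]), 'opening': 0.5026335428527344}
```

>>> {"fn": "play_rows", "kwargs": {"moves": [[[0, 0, 0], [0, 0, 0.04], 0], [[0, 0, 0], [0, 0, 0.04], 0], [[0, 0, 0], [0, 0, 0.04], 0], [[0, 0, 0], [0, 0, 0.03], 0], [[0, 0, 0], [0, 0, 0.03], 0], [[0, 0, 0], [0, 0, 0.02], 0], [[0, 0, 0], [0, 0, 0.02], 0], [[0, 0, 0], [0, 0, 0], 0]]}}

```text
clock: 6.45
eef_pos: [514.6, 266.5, 69.9]
tcp_rot: [3.142, 0.0, 0.053]
contact_force: [-3.5, 0.8, 8.6]
opening: 0.5
```

Run:
```python
from rig import *
s=sense();print({k:s[k] for k in('clock','eef_pos','tcp_rot','contact_force','wrist_torque','opening')})
```

```text
{'clock': 6.45, 'eef_pos': array([514.60183279, 266.49190893,  69.87619891]), 'tcp_rot': array([3.14152540e+00, 8.35739779e-05, 5.32978245e-02]), 'contact_force': array([-3.48386936,  0.75124761,  8.5738255 ]), 'wrist_torque': array([-0.0751407,  0.5307941,  0.5590908]), 'opening': 0.49995831751051434}
```

>>> {"fn": "play_rows", "kwargs": {"moves": [[[0, 0, 0], [0, 0, 0.03], 0], [[0, 0, 0], [0, 0, 0.02], 0], [[0, 0, 0], [0, 0, 0], 0], [[0, 0, 0], [0, 0, 0], 0]]}}

```text
clock: 6.85
eef_pos: [515.4, 266.4, 69.9]
tcp_rot: [-3.142, -0.001, 0.004]
contact_force: [-0.1, 0.1, 5.9]
opening: 0.503
```

Run:
```python
from rig import *
s=sense();print({k:s[k] for k in('clock','eef_pos','tcp_rot','contact_force','wrist_torque','opening')})
```

```text
{'clock': 6.85, 'eef_pos': array([515.38169965, 266.44764769,  69.90526162]), 'tcp_rot': array([-3.14150077e+00, -1.32806258e-03,  4.04873292e-03]), 'contact_force': array([-0.08673624,  0.1497606 ,  5.91380572]), 'wrist_torque': array([-0.30691583, -0.02397321,  0.60613465]), 'opening': 0.5026864381037055}
```

>>> {"fn": "play_rows", "kwargs": {"moves": [[[0, 0, 0], [0, 0, 0], 100], [[0, 0, 0], [0, 0, 0], 100], [[0, 0, 0], [0, 0, 0], 100], [[0, 0, 0], [0, 0, 0], 100], [[0, 0, 0], [0, 0, 0], 100], [[0, 0, -0.03], [0, 0, -0.038], 100], [[0, 0, -0.04], [0, 0, -0.038], 100], [[0, 0, -0.04], [0, 0, 0], 100], [[0, 0, -0.02], [0, 0, 0], 100], [[0, 0, 0], [0, 0, 0], 100], [[0, 0, 0], [0, 0, 0], 100]]}}

```text
clock: 7.95
eef_pos: [514.7, 266.3, 199.1]
tcp_rot: [-3.141, -0.0, 0.079]
contact_force: [-0.2, -0.3, -1.0]
opening: 1.0
```

Run:
```python
from rig import *
from h import *
s=sense();print({k:s[k] for k in('clock','eef_pos','tcp_rot','contact_force')})
f=grab_frame("wrist");pickle.dump(f,open('pics/w2.pkl','wb'))
u=wproj(f,[514.8,265.5,60]).astype(int);print(u)
c,r=max(u[0]-100,0),max(u[1]-75,0);print(c,r)
cv2.imwrite('pics/w2.png',crop(f,c,r,200,150,4))
```

```text
{'clock': 7.95, 'eef_pos': array([514.67382366, 266.2545362 , 199.14658462]), 'tcp_rot': array([-3.14146053e+00, -3.14933625e-04,  7.87479666e-02]), 'contact_force': array([-0.17730894, -0.33774435, -1.00415802])}
[276 195]
176 120
```

View pics/w2.png

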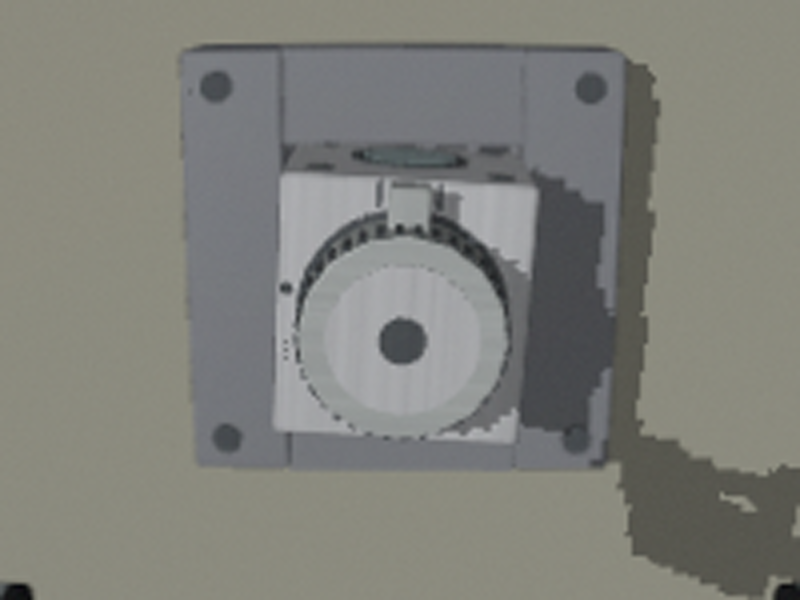

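Run:
```python
from h import *
f=pickle.load(open('pics/w2.pkl','rb'))
A=lambda u,v:(176+u/4,120+v/4)
wfit(f,[((-30,28,66),A(274,430)),((30,28,66),A(284,172)),((30,-28,66),A(537,186)),((-30,-28,66),A(517,442)),((0,0,86),A(403,341))],[514,266,.03])
wfit(f,[((-55,55,24),A(197,467)),((55,55,24),A(182,51)),((55,-55,24),A(623,54)),((-55,-55,24),A(608,467))],[514,266,.07])
```

```text
[5.14204405e+02 2.65260228e+02 2.31006784e-02] [[-0.2, 0.4], [-0.7, -0.1], [0.7, -0.0], [0.2, 0.5], [0.0, -0.7]]
[5.13975529e+02 2.65265906e+02 7.61866400e-02] [[-0.1, 0.1], [-0.7, 0.1], [1.0, -0.4], [-0.1, 0.3]]
```

>>> {"fn": "play_rows", "kwargs": {"moves": [[[-0.0005, 0.001, 0.02], [0, 0, 0.055], 100], [[0, 0, 0.03], [0, 0, 0], 100], [[0, 0, 0.03], [0, 0, 0], 100], [[0, 0, 0.03], [0, 0, 0], 100], [[0, 0, 0.02], [0, 0, 0], 100], [[0, 0, 0.02], [0, 0, 0], 100], [[0, 0, 0.01], [0, 0, 0], 100], [[0, 0, 0.01], [0, 0, 0], 100], [[0, 0, 0], [0, 0, 0], 100], [[0, 0, 0], [0, 0, 0], 0], [[0, 0, 0], [0, 0, 0], 0], [[0, 0, 0], [0, 0, 0], 0], [[0, 0, 0], [0, 0, 0], 0], [[0, 0, 0], [0, 0, 0], 0], [[0, 0, 0], [0, 0, 0], 0]], "squeeze": 70}}

```text
clock: 9.5
eef_pos: [515.1, 266.1, 30.5]
tcp_rot: [-3.14, -0.002, 0.024]
contact_force: [-1.7, 3.7, 6.2]
opening: 0.645
```

>>> {"fn": "play_rows", "kwargs": {"moves": [[[0, 0, -0.005], [0, 0, 0], 0], [[0, 0, -0.01], [0, 0, 0], 0], [[0, 0, -0.015], [0, 0, 0], 0], [[0, 0, -0.02], [0, 0, 0], 0], [[0, 0, -0.025], [0, 0, 0], 0], [[0, 0, -0.025], [0, 0, 0], 0], [[0, 0, -0.02], [0, 0, 0], 0], [[0, 0, 0], [0, 0, 0], 0]]}}

```text
clock: 10.3
eef_pos: [515.9, 265.8, 152.7]
tcp_rot: [-3.14, -0.005, 0.024]
contact_force: [-0.0, 1.0, -4.1]
opening: 0.645
```

>>> {"fn": "play_rows", "kwargs": {"moves": [[[-0.004, 0.018, 0], [0, 0, 0], 0], [[-0.007, 0.03, 0], [0, 0, 0], 0], [[-0.008, 0.036, 0], [0, 0, 0], 0], [[-0.008, 0.036, 0], [0, 0, 0], 0], [[-0.008, 0.036, 0], [0, 0, 0], 0], [[-0.008, 0.036, 0], [0, 0, 0], 0], [[-0.008, 0.036, 0], [0, 0, 0], 0], [[-0.008, 0.036, 0], [0, 0, 0], 0], [[-0.008, 0.036, 0], [0, 0, 0], 0], [[-0.008, 0.036, 0], [0, 0, 0], 0], [[-0.008, 0.036, 0], [0, 0, 0], 0], [[-0.008, 0.036, 0], [0, 0, 0], 0], [[-0.008, 0.036, 0], [0, 0, 0], 0], [[-0.007, 0.02, 0], [0, 0, 0], 0], [[0, 0.01, 0], [0, 0, 0], 0], [[0, 0, 0], [0, 0, 0], 0], [[0, 0, 0], [0, 0, 0], 0]]}}

```text
clock: 12.0
eef_pos: [419.1, -210.5, 148.8]
tcp_rot: [-3.141, 0.001, 0.023]
contact_force: [0.1, 1.0, -4.4]
opening: 0.642
```

Run:
```python
from rig import *
from h import *
s=sense();print({k:s[k] for k in('clock','eef_pos','tcp_rot','contact_force','wrist_torque','opening')})
f=grab_frame("wrist");pickle.dump(f,open('pics/w3.pkl','wb'))
for X in ((490,-189,30),(430,-200,60)):print(wproj(f,X))
cv2.imwrite('pics/w3.png',crop(f,0,0,560,420,800/560))
```

```text
{'clock': 12.0, 'eef_pos': array([ 419.14674831, -210.45553517,  148.75803085]), 'tcp_rot': array([-3.14073952e+00,  1.03918067e-03,  2.33584435e-02]), 'contact_force': array([ 0.09350093,  1.01205162, -4.37177766]), 'wrist_torque': array([-0.02939652, -0.01682128, -0.0293933 ]), 'opening': 0.6423877336459847}
[250.8027538 116.3278258]
[261.8684558 199.1584838]
```

View pics/w3.png

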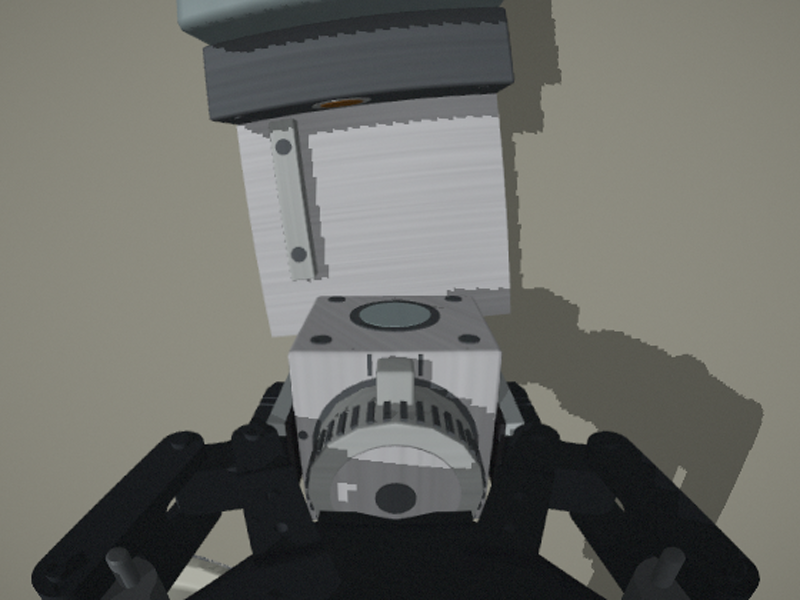

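Run:
```python
from h import *
f=pickle.load(open('pics/w3.pkl','rb'))
A=lambda u,v:(u*.7,v*.7)
P=[((30,0,52),A(341,103)),((-100,64,30),A(272,336)),((-100,-84,30),A(510,313)),((30,64,30),A(239,125)),((27,28,42),A(294,122)),((-63,28,42),A(315,278)),((-63,42,42),A(292,280))]
p=wfit(f,P,[490,-189,.11])
wfit(f,P[:1]+P[4:],[490,-189,.11])
# held cell: window centre relative to tcp, assume bottom z = B
A2=[((30,28,50),A(289,350)),((30,-28,50),A(500,350)),((30,0,22),A(395,315)),((30,28,0),A(317,297)),((30,-28,0),A(483,297))]
for B in(134,137,140):
    wfit(f,[((x,y,z+B),u) for (x,y,z),u in A2],[419,-210,.02])
```

```text
[ 4.93696396e+02 -1.85842496e+02  1.27022862e-01] [[0.9, 0.0], [0.1, 0.1], [0.0, 0.1], [-1.1, -0.0], [-0.3, -2.8], [0.3, 0.3], [-0.3, 0.7]]
[ 4.93714136e+02 -1.85607839e+02  1.30812545e-01] [[0.5, 0.0], [-0.7, -2.7], [0.3, 0.3], [-0.2, 0.8]]
[ 4.18174601e+02 -2.11329913e+02  2.32055412e-02] [[-0.9, 1.0], [2.2, 1.0], [0.3, 0.0], [0.4, -2.1], [-6.9, -2.1]]
[ 4.19352428e+02 -2.11668128e+02  2.39669360e-02] [[-2.0, 1.6], [5.2, 1.4], [1.1, -0.1], [0.0, -2.5], [-5.2, -2.5]]
[ 4.20505745e+02 -2.12126069e+02  2.52216076e-02] [[-2.9, 2.2], [8.5, 1.8], [2.1, -0.3], [-0.2, -2.8], [-3.2, -3.0]]
```

>>> {"fn": "play_rows", "kwargs": {"moves": [[[0, 0, 0], [0, 0, -0.052], 0], [[0, 0, 0], [0, 0, -0.052], 0], [[0.016, 0.002, 0], [0, 0, 0], 0], [[0.016, 0.002, 0], [0, 0, 0], 0], [[0.016, 0.001, 0], [0, 0, 0], 0], [[0, 0, 0.015], [0, 0, 0], 0], [[0, 0, 0.02], [0, 0, 0], 0], [[0, 0, 0.02], [0, 0, 0], 0], [[0, 0, 0.015], [0, 0, 0], 0], [[0, 0, 0.01], [0, 0, 0], 0], [[0, 0, 0.005], [0, 0, 0], 0], [[0, 0, 0], [0, 0, 0], 0], [[0, 0, 0], [0, 0, 0], 0]]}}

```text
clock: 13.35
eef_pos: [468.5, -210.1, 64.7]
tcp_rot: [3.141, -0.001, 0.128]
contact_force: [1.4, 1.0, -4.8]
opening: 0.644
```

Run:
```python
from rig import *
from h import *
s=sense();print({k:s[k] for k in('clock','eef_pos','tcp_rot','contact_force','wrist_torque','opening')})
f=grab_frame("wrist");pickle.dump(f,open('pics/w4.pkl','wb'))
cv2.imwrite('pics/w4.png',crop(f,80,0,400,300,2))
```

```text
{'clock': 13.35, 'eef_pos': array([ 468.52732277, -210.06598534,   64.72997455]), 'tcp_rot': array([ 3.14122762e+00, -6.48006704e-04,  1.27726274e-01]), 'contact_force': array([ 1.42773734,  1.01295035, -4.78513059]), 'wrist_torque': array([-0.01442537,  0.03501434,  0.03112657]), 'opening': 0.6436810094282495}
```

View pics/w4.png

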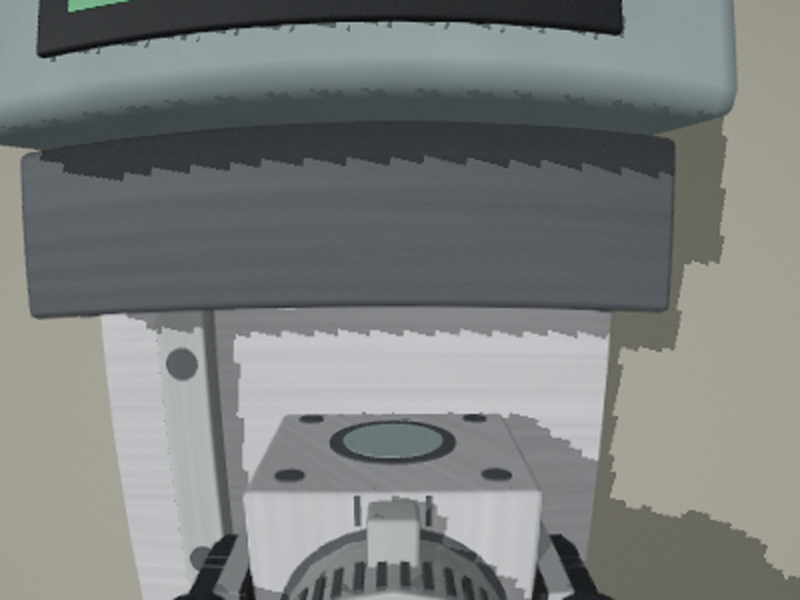

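Run:
```python
from h import *
f=pickle.load(open('pics/w4.pkl','rb'))
A=lambda u,v:(80+u/2,v/2)
p=wfit(f,[((30,75,70),A(32,318)),((30,-75,70),A(668,309)),((70,75,70),A(22,155)),((70,-75,70),A(675,140))],[493,-186,.12])
c,s=np.cos(p[2]),np.sin(p[2])
for x in(0,-30,-50):
    print(wproj(f,[p[0]+c*x-s*28,p[1]+s*x+c*28,42])*2-[160,0])
```

```text
[ 4.95465295e+02 -1.95412131e+02  1.31247896e-01] [[-1.5, 1.0], [1.1, 1.7], [-1.7, -0.7], [1.1, -1.3]]
[246.03786262 404.78160331]
[254.37049222 505.09188672]
[260.45704432 565.02000939]
```

>>> {"fn": "play_rows", "kwargs": {"moves": [[[0, 0, 0.008], [0, 0, 0], 0], [[0, 0, 0.006], [0, 0, 0], 0], [[0, 0, 0.003], [0, 0, 0], 0], [[0, 0, 0.001], [0, 0, 0], 0], [[0, 0, 0], [0, 0, 0], 0], [[0, 0, 0], [0, 0, 0], 0]]}}

```text
clock: 14.0
eef_pos: [468.0, -210.0, 46.4]
tcp_rot: [3.142, -0.0, 0.128]
contact_force: [-0.3, -0.1, -3.7]
opening: 0.641
```

>>> {"fn": "play_rows", "kwargs": {"moves": [[[0, 0, 0.001], [0, 0, 0], 0], [[0, 0, 0.0005], [0, 0, 0], 0], [[0, 0, 0], [0, 0, 0], 0]]}}

```text
clock: 14.3
eef_pos: [467.9, -209.9, 44.8]
tcp_rot: [3.142, -0.0, 0.128]
contact_force: [-0.2, 0.4, -3.8]
opening: 0.641
```

>>> {"fn": "play_rows", "kwargs": {"moves": [[[0, 0, 0.0005], [0, 0, 0], 0], [[0, 0, 0.0005], [0, 0, 0], 0], [[0, 0, 0], [0, 0, 0], 0]]}}

```text
clock: 14.6
eef_pos: [468.0, -209.9, 44.4]
tcp_rot: [3.141, -0.0, 0.128]
contact_force: [-4.4, 2.1, 6.6]
opening: 0.649
```

>>> {"fn": "play_rows", "kwargs": {"moves": [[[0, 0, -0.0003], [0, 0, -0.002], 0], [[0.005, -0.004, 0], [0, 0, 0], 0], [[0.006, -0.004, 0], [0, 0, 0], 0], [[0.006, -0.004, 0], [0, 0, 0], 0], [[0.005, -0.003, 0], [0, 0, 0], 0], [[0.002, -0.001, 0], [0, 0, 0], 0], [[0, 0, 0], [0, 0, 0], 0], [[0, 0, 0], [0, 0, 0], 0]]}}

```text
clock: 15.4
eef_pos: [490.8, -190.5, 44.4]
tcp_rot: [3.141, -0.001, 0.13]
contact_force: [-0.3, 0.5, 5.2]
opening: 0.644
```

>>> {"fn": "play_rows", "kwargs": {"moves": [[[0.001, 0, 0], [0, 0, 0], 0], [[0.001, 0, 0], [0, 0, 0], 0], [[0, 0, 0], [0, 0, 0], 0]]}}

```text
clock: 15.7
eef_pos: [491.7, -190.2, 44.5]
tcp_rot: [-3.141, 0.001, 0.13]
contact_force: [-5.3, -0.3, 9.9]
opening: 0.646
```

>>> {"fn": "play_rows", "kwargs": {"moves": [[[0.0005, 0, 0], [0, 0, 0], 0], [[0.0005, 0, 0], [0, 0, 0], 0], [[0, 0, 0], [0, 0, 0], 0], [[0, 0, 0], [0, 0, 0], 0]]}}

```text
clock: 16.1
eef_pos: [492.5, -190.1, 44.5]
tcp_rot: [-3.141, 0.001, 0.13]
contact_force: [-7.1, -0.7, 10.9]
opening: 0.644
```

>>> {"fn": "play_rows", "kwargs": {"moves": [[[0.0005, 0, 0], [0, 0, 0], 0], [[0.0005, 0, 0], [0, 0, 0], 0], [[0, 0, 0], [0, 0, 0], 0], [[0, 0, 0], [0, 0, 0], 0]]}}

```text
clock: 16.5
eef_pos: [493.4, -189.9, 44.5]
tcp_rot: [-3.141, 0.001, 0.13]
contact_force: [-7.4, -0.1, 11.9]
opening: 0.646
```

>>> {"fn": "play_rows", "kwargs": {"moves": [[[0.0005, 0, 0], [0, 0, 0], 0], [[0.0005, 0, 0], [0, 0, 0], 0], [[0, 0, 0], [0, 0, 0], 0], [[0, 0, 0], [0, 0, 0], 0]]}}

```text
clock: 16.9
eef_pos: [494.3, -189.7, 44.5]
tcp_rot: [-3.141, 0.001, 0.13]
contact_force: [-7.7, -0.5, 11.7]
opening: 0.644
```

>>> {"fn": "play_rows", "kwargs": {"moves": [[[0, 0, -0.0003], [0, 0, 0], 0], [[0.0005, 0, 0], [0, 0, 0], 0], [[0.0005, 0, 0], [0, 0, 0], 0], [[0, 0, 0], [0, 0, 0], 0], [[0, 0, 0], [0, 0, 0], 0]]}}

```text
clock: 17.4
eef_pos: [495.3, -189.6, 44.5]
tcp_rot: [-3.141, 0.001, 0.13]
contact_force: [-6.2, 0.1, 9.4]
opening: 0.646
```

>>> {"fn": "play_rows", "kwargs": {"moves": [[[0.0005, 0, 0], [0, 0, 0], 0], [[0.0005, 0, 0], [0, 0, 0], 0], [[0, 0, 0], [0, 0, 0], 0], [[0, 0, 0], [0, 0, 0], 0]]}}

```text
clock: 17.8
eef_pos: [495.3, -189.6, 44.5]
tcp_rot: [-3.141, 0.003, 0.13]
contact_force: [-11.1, -2.1, 13.1]
opening: 0.645
```

>>> {"fn": "play_rows", "kwargs": {"moves": [[[0, -0.001, 0], [0, 0, 0], 0], [[0, -0.001, 0], [0, 0, 0], 0], [[0, -0.0005, 0], [0, 0, 0], 0], [[0, 0, 0], [0, 0, 0], 0], [[0, 0, 0], [0, 0, 0], 0]]}}

```text
clock: 18.3
eef_pos: [495.2, -188.6, 44.5]
tcp_rot: [3.14, 0.002, 0.13]
contact_force: [-10.2, -11.9, 8.4]
opening: 0.644
```

>>> {"fn": "play_rows", "kwargs": {"moves": [[[0, -0.0005, 0], [0, 0, 0], 0], [[0, -0.0005, 0], [0, 0, 0], 0], [[0, 0, 0], [0, 0, 0], 0], [[0, 0, 0], [0, 0, 0], 0]]}}

```text
clock: 18.7
eef_pos: [495.1, -187.8, 44.5]
tcp_rot: [3.14, 0.002, 0.13]
contact_force: [-11.4, -13.0, 8.1]
opening: 0.645
```

>>> {"fn": "play_rows", "kwargs": {"moves": [[[0, -0.0005, 0], [0, 0, 0], 0], [[0, -0.0005, 0], [0, 0, 0], 0], [[0, 0, 0], [0, 0, 0], 0], [[0, 0, 0], [0, 0, 0], 0]]}}

```text
clock: 19.1
eef_pos: [495.0, -186.8, 44.5]
tcp_rot: [3.14, 0.002, 0.13]
contact_force: [-10.6, -13.6, 7.7]
opening: 0.645
```

>>> {"fn": "play_rows", "kwargs": {"moves": [[[0, -0.0005, 0], [0, 0, 0], 0], [[0, -0.0005, 0], [0, 0, 0], 0], [[0, 0, 0], [0, 0, 0], 0], [[0, 0, 0], [0, 0, 0], 0]]}}

```text
clock: 19.5
eef_pos: [494.9, -185.8, 44.4]
tcp_rot: [3.14, 0.002, 0.13]
contact_force: [-12.2, -13.0, 8.9]
opening: 0.646
```

>>> {"fn": "play_rows", "kwargs": {"moves": [[[0, -0.0005, 0], [0, 0, 0], 0], [[0, -0.0005, 0], [0, 0, 0], 0], [[0, 0, 0], [0, 0, 0], 0], [[0, 0, 0], [0, 0, 0], 0]]}}

```text
clock: 19.9
eef_pos: [494.7, -184.8, 44.5]
tcp_rot: [3.14, 0.002, 0.13]
contact_force: [-11.8, -13.3, 7.4]
opening: 0.643
```

>>> {"fn": "play_rows", "kwargs": {"moves": [[[0, -0.0005, 0], [0, 0, 0], 0], [[0, -0.0005, 0], [0, 0, 0], 0], [[0, 0, 0], [0, 0, 0], 0], [[0, 0, 0], [0, 0, 0], 0]]}}

```text
clock: 20.3
eef_pos: [494.7, -184.4, 44.5]
tcp_rot: [3.139, 0.002, 0.13]
contact_force: [-11.5, -17.2, 7.6]
opening: 0.647
```

>>> {"fn": "play_rows", "kwargs": {"moves": [[[0, -0.0005, 0], [0, 0, 0], 0], [[0.0005, -0.0005, 0], [0, 0, 0], 0], [[0.0005, 0, 0], [0, 0, 0], 0], [[0, 0, 0], [0, 0, 0], 0], [[0, 0, 0], [0, 0, 0], 0]]}}

```text
clock: 20.8
eef_pos: [494.7, -184.3, 44.5]
tcp_rot: [3.138, 0.004, 0.13]
contact_force: [-17.3, -26.1, 9.2]
opening: 0.644
```

Run:
```python
from rig import *
from h import *
s=sense();print({k:s[k] for k in('clock','eef_pos','tcp_rot','contact_force','wrist_torque','opening','qvel')})
f=grab_frame("wrist");pickle.dump(f,open('pics/w5.pkl','wb'))
cv2.imwrite('pics/w5.png',crop(f,80,60,400,300,2))
```

```text
{'clock': 20.8, 'eef_pos': array([ 494.67804637, -184.28606486,   44.47997542]), 'tcp_rot': array([3.13847811, 0.00367644, 0.13021022]), 'contact_force': array([-17.28853376, -26.06025801,   9.21909223]), 'wrist_torque': array([-4.16468834,  2.19705587, -0.8605746 ]), 'opening': 0.6439485168074282, 'qvel': array([-0.00225958,  0.00012878,  0.00198462, -0.00049677, -0.00115919,
        0.00041903])}
```

View pics/w5.png

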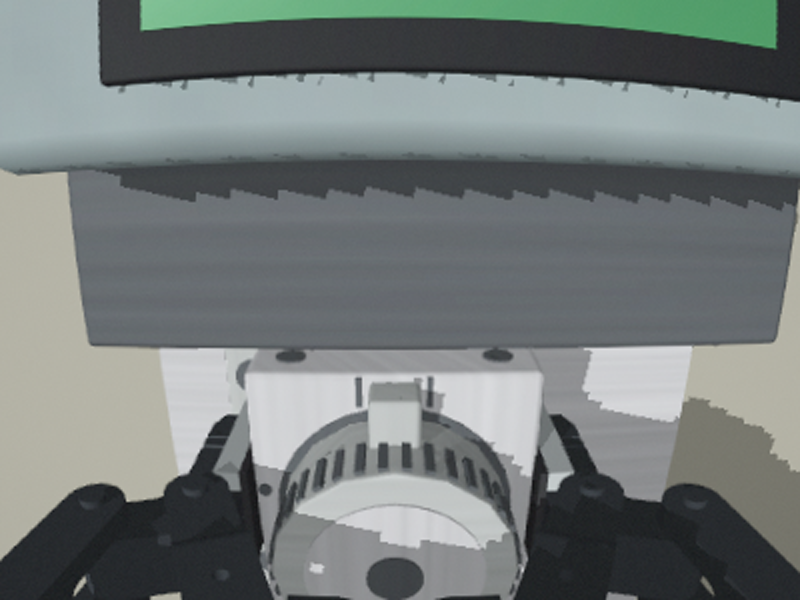

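>>> {"fn": "play_rows", "kwargs": {"moves": [[[0, 0, 0], [0, 0, 0], 0], [[0, 0, 0], [0, 0, 0], 0], [[0, 0, 0], [0, 0, 0], 0], [[0, 0, 0], [0, 0, 0], 0], [[0, 0, 0], [0, 0, 0], 0], [[0, 0, 0], [0, 0, 0], 0], [[0, 0, 0], [0, 0, 0], 0], [[0, 0, 0], [0, 0, 0], 0]]}}

```text
clock: 21.65
eef_pos: [494.7, -184.3, 44.5]
tcp_rot: [3.138, 0.004, 0.13]
contact_force: [-17.7, -26.1, 9.3]
opening: 0.643
```

Run:
```python
from rig import *
s=sense();print({k:s[k] for k in('clock','eef_pos','tcp_rot','contact_force','opening')})
print(sign_off())
```

```text
{'clock': 21.65, 'eef_pos': array([ 494.67444143, -184.3009685 ,   44.50181938]), 'tcp_rot': array([3.13848709, 0.00362646, 0.13008471]), 'contact_force': array([-17.68044827, -26.14696848,   9.27803319]), 'opening': 0.64270950929927}
the job is handed in; nothing more can be done
None
```

The collar is locked and the cell is seated in the photometer corner. I handed the job in at 21.65 s with the gripper still pressing it there; no verdict came back.

- **Collar:** I turned it clockwise until the wrist torque levelled off at about 0.6 N m. The wrist picture then showed the lug between the two engraved lines, and it still did in the last picture.
- **Move:** I gripped the cell across its sides at 70 N, lifted it out upright, set it on the stage and slid it in small steps against the port face, then the side stop.
- **Final readings:** These held steady for the last 0.8 s. The push is about 20 N towards the port face and 24 N towards the side stop. About 10–13 N of the side push may be friction. Tool tilt is below 0.005 rad, and its yaw of 0.130 rad matches the measured photometer yaw of 0.127–0.131 rad.
- **Last picture:** It shows the window face up against the port face and parallel to it.
- **Disagreement:** The first fit from the top and scene cameras put the photometer about 4–5 mm away from the close wrist-camera fits. I used the wrist values; the side stop was touched within about 1 mm of them, the port face within about 2 mm.
- **Not measured directly:** The separate contact forces on each fence and the window-to-port distance are inferred from the readings above. I did not take another picture of the glassware, bottle and spatula; the arm's path kept well clear of them.

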